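Close the candle mould in the screw clamp

ROBOT

A 6-joint arm with a two-finger parallel gripper is mounted at the origin on the work surface. World frame = base frame: x ahead of the robot, y to its left, z up, the work surface at z = 0. Lengths are in m, angles in rad, forces in N, time in s.
With the tool pointing down it reaches from about 0.25 to 0.725 m from the base axis. Payload 4 kg.
Tool frame: the origin (TCP) lies where the fingers leave the gripper's body, on its centre line; the fingertips stand 73 mm ahead of it and the grasp point (between the pads) lies 54 mm ahead of it (bot.tip_reach is the z of the fingertips in the tool frame, in m); z points along the fingers, x is the direction in which the jaws open and shut, and the axes are right-handed (so a half turn about z gives the same grasp; the last joint's range is limited). The gripper opens to 85 mm and grips with 20 to 120 N. Pads are 22 mm wide; open, the fingers measure 114 mm over their backs; the gripper's body (76 mm by 85 mm) begins 54 mm behind the grasp point. The pads swing forward as they close: fully open they stand 13 mm farther back than shut.
Start: joints at [1.231, 0.241, 0.005, 1.335, 0, 1.571], TCP at [0.167, 0.471, 0.304] pointing down, gripper open.
Joint ranges: [-2.72, 2.72], [-1.05, 1.87], [-1.09, 1.28], [-1.99, 2.15], [-1.42, 1.44], [-3.14, 3.14]. Speed limits (rad/s): [2.79, 2.79, 3.14, 3.14, 3.14, 3.14].

INTERFACE

Orientations are given as a unit quaternion [x, y, z, w].
In Python, from workcell import bot, vision, job_done gives the robot as it stands.
- The arm moves only by the tool drive_tool, never from a script. Its argument "steps" is one flat list of numbers, 7 for each row, row after row: the shift along the tool's x, y, z in m, then the turn, a rotation vector about the tool's x, y, z in degrees, then the closure, from -1 (fully open) to 1 (shut). A call has 1 to 8 rows; each row shifts and turns the commanded pose from where the row before left it, along the tool's axes as they then stand; what a row does not reach is not made up. A row lasts 1/12 s, in which the tool goes at most 41.7 mm and 7.16 degrees, less where a joint would pass 70% of its speed; a pose out of reach is approached as far as the arm can. A call is refused whole if a number of a shift passes 0.0417 or a number of a turn 7.16, either way. A call with a gripper value outside its range is refused whole. The fingers move at their own pace and stop on an object; the grip force is fixed at half the most. Time passes only in rows, so rows that do not move let the fingers close. It gives the time, the measured TCP pose, the force and the opening at its end, in the units of the state.
- bot.get_obs(): the state, without advancing time (a new reading comes with each control period).
- vision.camera(name): name is "side" or "top" or "wrist"; returns (picture, depth): 384x512x3 uint8, red, green, blue; 384x512 float32, m along the optical axis (not along the pixel's ray), 0 where there is no reading.
- vision.camera_model(name): a dict with "mtx" (3x3 intrinsics, pixels), "rvec" (rotation vector, rad) and "tvec" (3), from world to camera coordinates, as OpenCV has them. Camera axes: x right, y down, z forward; pixel columns grow to the right and rows downward; lengths in m; the calibration is good to about 2 mm. A picture is of the moment at which its call begins: read the wrist's pose just before it. camera_model takes no time and is no camera call; for the wrist camera it gives the pose at the moment of the call.
- job_done(): hands the job in, once; it reports no verdict.
The state is a dict: "clock": time; "joint_pos": joint angles; "joint_vel": joint speeds; "tau": joint torques, N m; "eef_pos": TCP position; "tool_rot": TCP orientation; "ft_force": force on the tool from outside, world axes, zero at the start; "ft_torque": the same for the moment, N m; "grip_width": finger opening in m.
Only numpy, scipy, OpenCV 4.12 (cv2) and the standard library are available. Lean on these libraries where they do the work, as an engineer would, in place of code of your own. Each camera call takes 0.05 s, during which the arm holds its last target.

TASK

Slide the aluminium candle mould all the way in under the screw until it stops against the clamp's column, then turn the T-handle clockwise until you feel it tighten and the mould is held firmly, without overtightening. Let go of the handle and leave the other things on the bench where they are.

Things in the scene. Friction and masses are not known exactly. Their poses are not given: they have to be found in the camera images.
- clamp: grey cast C-frame screw clamp bolted to the bench. Origin: under the screw axis, at bench height; x runs along the bed from its open end (x = -170 mm) to the column, whose face, the stop, is at x = 80. Bed 22 mm high; guide strips 8 mm high, 86 mm apart, run along it at either side. The overarm (z 103 to 147 mm, 52 wide) reaches from the column to x = -26. Nothing stands over the bed in front of that
- mould: closed two-part aluminium mould, a block 160 (x) x 80 (y) x 38 mm high, about 0.8 kg, with two 14 mm pouring holes in its cover, lying on the clamp's bed between the guide strips, 35 to 60 mm short of home. Origin: centre of its underside; x is the same way as the clamp's x. Home: its far end on the column, so its origin is at x = 0, y within 3 mm of 0 of the clamp. It slides on the bed at 3 to 7 N
- grip (a point): middle of the dark steel T-handle on top of the screw, on the screw axis, 196 mm or less over the bench; x lies along the level bar (72 long, 18 thick, 18 high, round ends; 15 mm neck below). Clockwise from above tightens and sinks it 12 mm a turn (1.9 mm per rad). Running free takes 0.36 N m; that drag also holds the handle where it is left, so at rest it can pull either way on a hand that holds it
- screw: the upright screw, with T-handle and 44 mm round foot. Origin: on its axis, at bed height or up to 10 mm lower. The foot's setting differs each time: it starts 2 to 8.4 mm over the mould. Once it bears, each N of clamping adds 0.0019 N m to the torque read the same way when running free, and each further 0.1 rad adds some 40 to 60 N. Firm is 50 to 180 N (torque up by 0.10 to 0.34 N m); over 230 N is overtight
- jar: bystander: black candle jar with a wooden lid, 80 mm across, 98 mm high, standing on the wooden board; origin at the centre of its underside
- dropper: bystander: amber dropper bottle with a black pointed cap, 38 mm across, 134 mm high, standing on the wooden board; origin at the centre of its underside
- scale: bystander: flat grey pocket scale, 70 x 115 x 18 mm, lying on the grey tray; origin at the centre of its underside

How it is judged:
On the way, in this order (a step that is already met when the one before it is completed fails the run):
1. the mould is slid home against the column (x of mould in the frame of clamp above -0.004 m and z of mould in the frame of clamp below 0.025 m), for 0.2 s.
2. then the screw bears firmly on it (all of step 1 and contact force between screw and mould above 50 N), for 0.2 s.
At the end, for the whole second after the job is handed in: the mould lies flat on the bed within 4 mm of the column, clamped by the screw with 50 to 180 N, and the handle is released (all of step 2 and contact force between screw and mould below 180 N); the robot touches nothing.
It fails at once if the clamp is overtightened (contact force between screw and mould above 230 N).
It fails at once if the jar, bottle or scale is disturbed (moved over 3 cm or tipped) (distance of any of jar, dropper, scale from where it was at the start of the episode above 0.03 m or angle between any of jar, dropper, scale's own z axis and vertical above 0.5 rad).
It also fails if it takes over 72 s, if anything falls off the work surface, if the arm or the gripper's body presses on something with over 40 N, if the wrist force passes 120 N, or if a joint passes its speed limit or range.

## Working session

There is one attempt and no reset: what is moved stays moved. The work goes in short steps, Python scripts to look and compute and a tool call to move; the robot and the scene stay as the last step left them, time stands still between calls to the robot, and variables do not carry over. Pictures are saved under pics/ and viewed, and the job is handed in when it is done.

Besides the shell and the picture viewer there is one more tool, called after "Emit:" in YAML: its name, and indented under it one key for each argument. drive_tool: Moves the arm, as the interface text tells. Its arguments: {"type":"object","properties":{"steps":{"type":"array"}},"required":["steps"]}

```bash
ls; mkdir -p pics
python3 - <<'E'
from workcell import bot, vision
import cv2,numpy as np
o=bot.get_obs()
for k,v in o.items(): print(k,np.round(v,4))
for n in ["side","top","wrist"]:
    p,d=vision.camera(n); m=vision.camera_model(n)
    cv2.imwrite(f"pics/{n}0.png",p[:,:,::-1]); np.savez(f"{n}0.npz",p=p,d=d,**{k:np.array(v) for k,v in m.items()})
    R=cv2.Rodrigues(np.array(m['rvec']))[0]; print(n,(-R.T@np.array(m['tvec']).ravel()).round(3),R[2].round(3),m['mtx'][0])
print(bot.get_obs()['clock'])
E
```

```text
pics
clock 0.0
joint_pos [1.231  0.2414 0.0038 1.3352 0.     1.5708]
joint_vel [ 0.0012 -0.0004 -0.0003 -0.0002 -0.     -0.0012]
tau [ 1.20000e-03 -3.72319e+01  2.52408e+01  1.70000e-02  1.00000e-04
 -0.00000e+00]
eef_pos [0.1665 0.471  0.303 ]
tool_rot [ 8.165e-01  5.774e-01 -9.000e-04  6.000e-04]
ft_force [-0.3628 -0.2326  0.3309]
ft_torque [-0.002  -0.0439  0.009 ]
grip_width 0.0855
side [-0.057 -0.866  0.712] [ 0.501  0.724 -0.475] [479.97449176   0.         257.72534915]
top [0.426 0.004 1.277] [ 0.079 -0.022 -0.997] [421.81155227   0.         254.42619882]
wrist [0.096 0.496 0.373] [ 0.277 -0.098 -0.956] [305.59877604   0.         249.39741279]
0.15
```

View pics/side0.png

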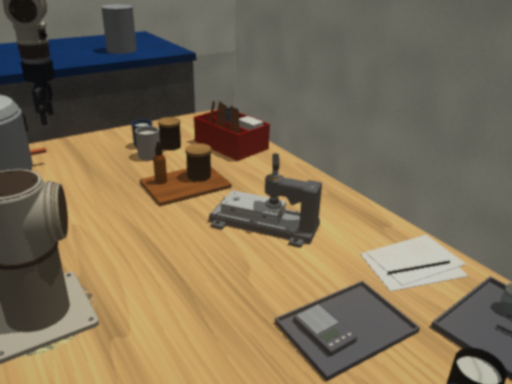

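View pics/top0.png

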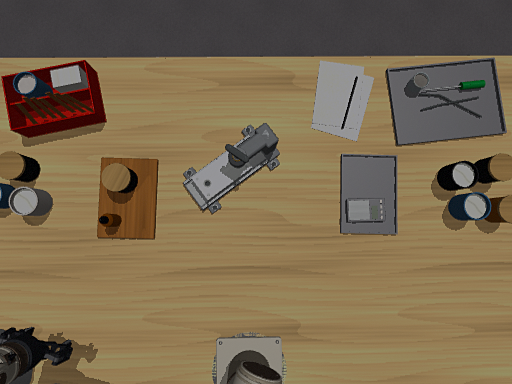

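View pics/wrist0.png

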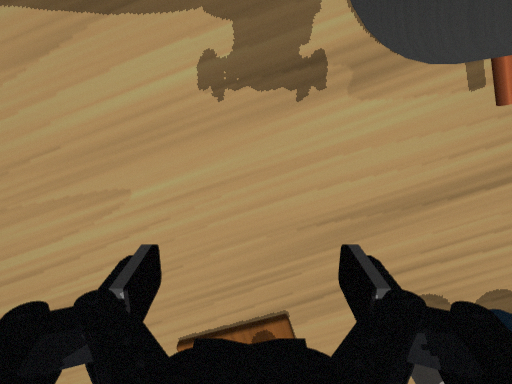

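The top view shows the clamp at about px (232,165): open end lower left (190,185), column upper right (268,140), handle about (237,152). The board with jar (118,178) and dropper (108,220) is on the left. The scale is at (365,210). Next I measure the clamp from the depth image.

```bash
cat > h.py <<'E'
import numpy as np,cv2
from workcell import bot,vision
from scipy.spatial.transform import Rotation as Ro
def cloud(d,m):
    K=np.array(m['mtx']);R=cv2.Rodrigues(np.array(m['rvec']))[0];t=np.array(m['tvec']).ravel()
    v,u=np.indices(d.shape); c=np.stack([(u-K[0,2])/K[0,0]*d,(v-K[1,2])/K[1,1]*d,d],-1)
    P=(c-t)@R; P[d<=0]=np.nan; return P
def ray(uv,m,z):
    K=np.array(m['mtx']);R=cv2.Rodrigues(np.array(m['rvec']))[0];t=np.array(m['tvec']).ravel()
    C=-R.T@t; r=np.array([(uv[0]-K[0,2])/K[0,0],(uv[1]-K[1,2])/K[1,1],1])@R
    return C+r*(z-C[2])/r[2]
def proj(P,m):
    return cv2.projectPoints(np.atleast_2d(np.array(P,float)),np.array(m['rvec']),np.array(m['tvec']),np.array(m['mtx']),None)[0][:,0]
def snap(n,tag):
    m0=vision.camera_model(n); p,d=vision.camera(n)
    cv2.imwrite(f"pics/{n}{tag}.png",p[:,:,::-1]); np.savez(f"{n}{tag}.npz",p=p,d=d,**{k:np.array(v) for k,v in m0.items()})
    return p,d,m0
E
python3 - <<'E'
from h import *
f=np.load('top0.npz');P=cloud(f['d'],f);p=f['p']
sub=P[110:220,175:290].reshape(-1,3)
z=sub[:,2]; print(np.isnan(z).sum()); h,e=np.histogram(z[~np.isnan(z)],bins=np.arange(-.01,.22,.005))
for a,b in zip(e,h): print(round(a,3),b,end='; ')
for lo,hi in [(.015,.027),(.05,.067),(.14,.155),(.175,.21)]:
    s=sub[(z>lo)&(z<hi)]
    r=cv2.minAreaRect((s[:,:2]*1000).astype(np.float32)); print('\n',lo,hi,len(s),np.round(r[0],1),np.round(r[1],1),round(r[2],1),np.median(s[:,2]))
c=cv2.resize(p[110:220,175:290],None,fx=6,fy=5.4,interpolation=cv2.INTER_CUBIC); cv2.imwrite('pics/topc.png',c[:,:,::-1])
g=np.load('side0.npz')['p'][140:260,195:335];cv2.imwrite('pics/sidec.png',cv2.resize(g,None,fx=5,fy=5,interpolation=cv2.INTER_CUBIC)[:,:,::-1])
E
```

```text
57
-0.01 664; -0.005 5330; 0.0 2636; 0.005 175; 0.01 193; 0.015 320; 0.02 500; 0.025 262; 0.03 104; 0.035 18; 0.04 16; 0.045 26; 0.05 85; 0.055 809; 0.06 340; 0.065 13; 0.07 2; 0.075 5; 0.08 2; 0.085 4; 0.09 3; 0.095 2; 0.1 5; 0.105 7; 0.11 13; 0.115 11; 0.12 9; 0.125 15; 0.13 14; 0.135 83; 0.14 484; 0.145 222; 0.15 12; 0.155 7; 0.16 1; 0.165 1; 0.17 0; 0.175 0; 0.18 0; 0.185 5; 0.19 10; 0.195 92; 0.2 88; 0.205 1; 0.21 0; 
 0.015 0.027 933 [594.3  46.4] [144.4 289. ] 36.9 0.021015418753550185

 0.05 0.067 1241 [603.7  33.5] [ 80.7 255.3] 35.8 0.058499667540291546

 0.14 0.155 718 [635.1 -15.1] [ 62.7 145.3] 38.4 0.1439305184324301

 0.175 0.21 196 [608.7  24.5] [70.7 18.5] 55.4 0.1997685029569968
```

View pics/topc.png

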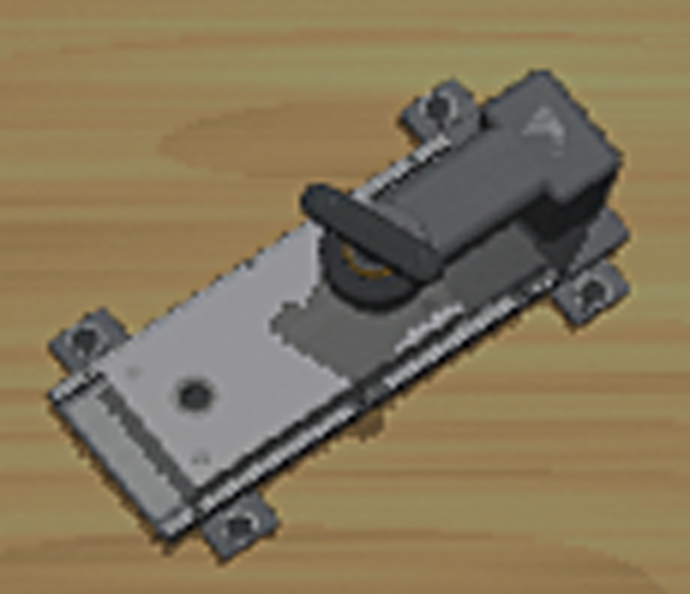

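View pics/sidec.png

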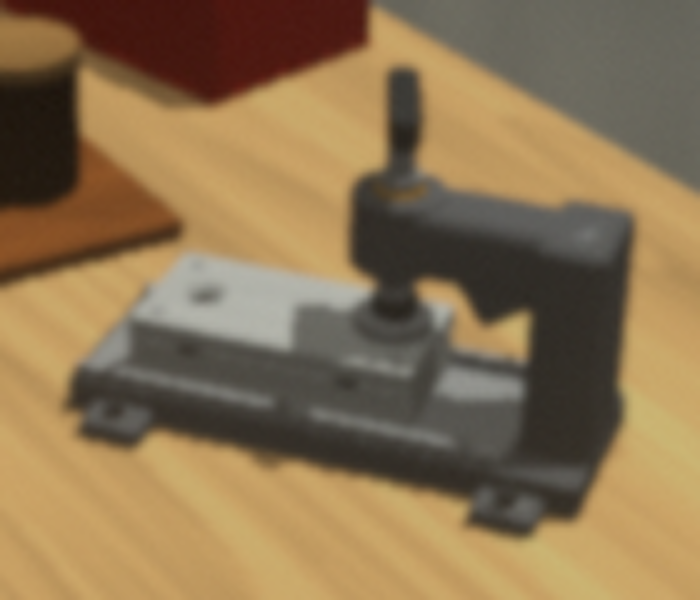

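The crops show the mould near end at topc px (100–190, 390–500), with an exposed bed strip beyond it. The handle bar runs from (315,195) to (430,270). I now work out the clamp yaw and mould gap.

Run:
```python
from h import *
f=np.load('top0.npz');P=cloud(f['d'],f);z=P[...,2]
def planefit(lo,hi,zp,nm,box=(slice(110,220),slice(175,290))):
    M=np.zeros(z.shape,np.uint8); M[box]=((z[box]>lo)&(z[box]<hi))
    M=cv2.morphologyEx(M,cv2.MORPH_OPEN,np.ones((3,3),np.uint8)) if nm!='handle' else M
    cs=max(cv2.findContours(M,cv2.RETR_EXTERNAL,cv2.CHAIN_APPROX_NONE)[0],key=cv2.contourArea)
    pts=np.array([ray(q,f,zp)[:2] for q in cs[:,0].astype(float)])
    r=cv2.minAreaRect((pts*1000).astype(np.float32)); print(nm,np.round(r[0],1),np.round(r[1],1),round(r[2],1)); return pts
m=planefit(.05,.068,.060,'mould')
o=planefit(.135,.16,.147,'arm')
h=planefit(.185,.21,.2,'handle')
b=planefit(.012,.16,.03,'bed')
# yaw from mould long edges
C=np.array([.6087,.0245])
for yaw in [-54.2]:
    a=np.radians(yaw);ex=np.array([np.cos(a),np.sin(a)]);ey=np.array([-np.sin(a),np.cos(a)])
    for nm,pts in [('mould',m),('arm',o),('handle',h),('bed',b)]:
        q=np.c_[(pts-C)@ex,(pts-C)@ey]*1000
        print(nm,'x',q[:,0].min().round(1),q[:,0].max().round(1),'y',q[:,1].min().round(1),q[:,1].max().round(1))
        if nm in('mould','arm'):
            xs=(q[:,0]>-120)&(q[:,0]<-50) if nm=='mould' else (q[:,0]>10)&(q[:,0]<60)
            for s in (1,-1):
                k=xs&(s*q[:,1]>15); l=np.polyfit(q[k,0],q[k,1],1); print('  side',s,np.degrees(np.arctan(l[0])).round(2),np.polyval(l,0).round(1),k.sum())
# row stats: near end
    ends=np.c_[(m-C)@ex,(m-C)@ey]*1000; k=(abs(ends[:,1])<25)&(ends[:,0]<-60); print('near end',np.median(ends[k,0]),k.sum())
```

```text
mould [575.3  72.1] [ 80.9 159.4] 35.9
arm [646.3 -29.7] [ 63.4 104.5] 36.7
handle [608.   24.6] [70.9 18.7] 55.4
bed [592.8  31.1] [121.3 309.2] 35.6
mould x -137.8 21.6 y -39.7 41.3
  side 1 0.54 40.2 20
  side -1 -0.46 -38.2 21
arm x 13.5 118.4 y -32.4 31.1
  side 1 1.64 18.5 14
  side -1 -4.7 -17.4 12
handle x -17.9 17.0 y -34.7 33.6
bed x -169.2 140.0 y -69.9 51.9
near end -136.61040691595488 15
```

Emit:
drive_tool:
  steps: [0,0,0,0,0,7,-1,0,0,0,0,0,7,-1,0,0,0,0,0,7,-0.3,0,0,0,0,0,7,0,0,0,0,0,0,6.7,0]

```text
clock: 0.57
eef_pos: [0.1666, 0.4712, 0.3035]
tool_rot: [0.952, 0.305, -0.0, 0.0]
ft_force: [-0.2, -0.1, -0.2]
grip_width: 0.0513
```

```bash
cat >> h.py <<'E'
C0=np.array([.608,.0245]);YAW=-54.2
def cl(x,y=0):
    a=np.radians(YAW); return C0+np.array([x*np.cos(a)-y*np.sin(a),x*np.sin(a)+y*np.cos(a)])
def delta(pos,yaw=None):
    o=bot.get_obs();R=Ro.from_quat(o['tool_rot']);A=R.as_matrix()
    d=A.T@(np.array(pos)-o['eef_pos']); print('t',o['clock'],'pos',np.round(o['eef_pos'],4),'toolx yaw',np.degrees(np.arctan2(A[1,0],A[0,0])).round(2),'z',A[:,2].round(3),'j',np.round(o['joint_pos'],3),'w',round(o['grip_width'],4))
    print('F',np.round(o['ft_force'],2),'T',np.round(o['ft_torque'],3))
    print('shift tool axes mm',(d*1000).round(1))
    if yaw is not None:
        a=np.radians(yaw);T=np.array([[np.cos(a),np.sin(a),0],[np.sin(a),-np.cos(a),0],[0,0,-1]]).T
        T=np.array([[np.cos(a),np.sin(a),0],[np.sin(a),-np.cos(a),0],[0,0,-1.]]).T
        print('turn tool deg',np.degrees((R.inv()*Ro.from_matrix(T)).as_rotvec()).round(2))
E
python3 -c "
from h import *
delta([*cl(-.165),.22],35.8)"
```

```text
t 0.5667 pos [0.1666 0.4712 0.3035] toolx yaw 35.49 z [-0.    -0.001 -1.   ] j [1.231 0.241 0.004 1.335 0.    2.182] w 0.0513
F [-0.19 -0.07 -0.24] T [-0.013 -0.026 -0.052]
shift tool axes mm [ 99.2 455.   83.7]
turn tool deg [ 0.03  0.04 -0.31]
```

Emit:
drive_tool:
  steps: [0.0076,0.035,0,0,0,0,0,0.0076,0.035,0,0,0,0,0,0.0076,0.035,0,0,0,0,0,0.0076,0.035,0,0,0,0,0,0.0076,0.035,0,0,0,0,0,0.0076,0.035,0,0,0,0,0,0.0076,0.035,0,0,0,0,0,0.0076,0.035,0,0,0,0,0]

```text
clock: 1.23
eef_pos: [0.3807, 0.2785, 0.3037]
tool_rot: [0.951, 0.308, -0.0, 0.0]
ft_force: [0.4, 1.3, 0.9]
grip_width: 0.0427
```

Emit:
drive_tool:
  steps: [0.0076,0.035,0.015,0,0,0,0,0.0076,0.035,0.015,0,0,0,0,0.0076,0.035,0.015,0,0,0,0,0.0076,0.035,0.015,0,0,0,0,0.0076,0.035,0.015,0,0,0,0,0,0,0,0,0,0,0]

```text
clock: 1.73
eef_pos: [0.5155, 0.1558, 0.2251]
tool_rot: [0.953, 0.304, -0.002, 0.001]
ft_force: [0.4, 1.1, -0.2]
grip_width: 0.0427
```

```bash
python3 -c "
from h import *
delta([*cl(-.165),.22],35.8)
snap('wrist','1');snap('side','1')
s=cv2.imread('pics/side1.png')[120:260,170:340];cv2.imwrite('pics/side1c.png',cv2.resize(s,None,fx=4,fy=4))
delta([*cl(-.165),.111],35.8)
"
```

```text
t 1.7333 pos [0.5155 0.1558 0.2251] toolx yaw 35.45 z [-0.003 -0.003 -1.   ] j [ 0.295  0.365 -0.033  1.177 -0.002  1.247] w 0.0427
F [ 0.41  1.09 -0.15] T [-0.041  0.059 -0.034]
shift tool axes mm [-1.8 -4.4  5.1]
turn tool deg [ 0.06  0.25 -0.35]
t 1.8333 pos [0.5131 0.159  0.2274] toolx yaw 35.65 z [-0.003 -0.001 -1.   ] j [ 0.3    0.36  -0.034  1.181  0.     1.249] w 0.0424
F [-0.41 -0.44 -0.61] T [-0.006  0.044 -0.008]
shift tool axes mm [ -1.4  -0.3 116.4]
turn tool deg [-0.08  0.17 -0.15]
```

View pics/wrist1.png

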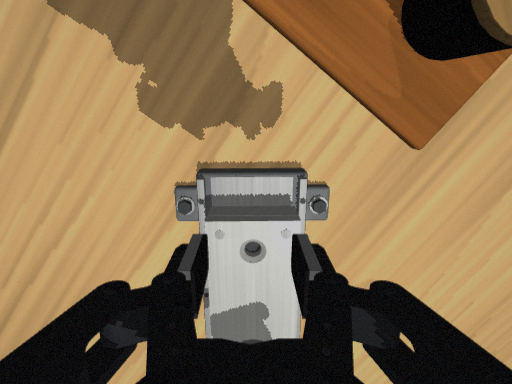

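View pics/side1c.png

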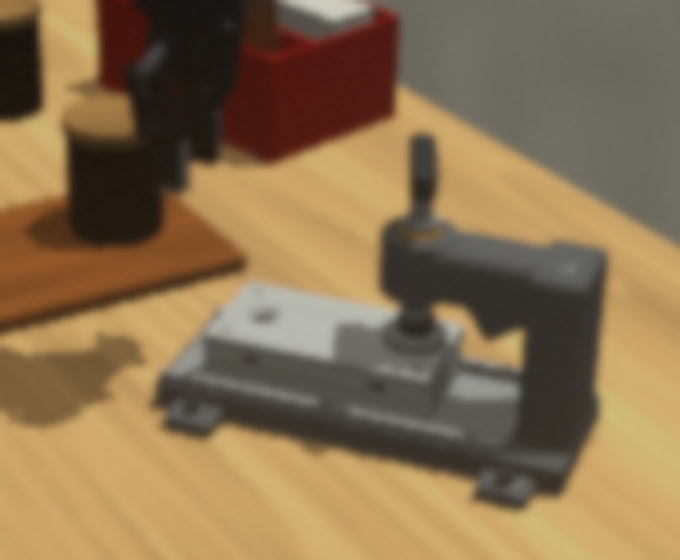

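Wrist view: open end of the bed at row 172, mould near end at row 220 (cols 200–303), fingers centred at about col 250, so they are aligned. I check the position with rays.

Run:
```python
from h import *
f=np.load('wrist1.npz')
a=np.radians(YAW);E=np.array([[np.cos(a),np.sin(a)],[-np.sin(a),np.cos(a)]])
for nm,uv,z in [('mouldL',(201,221),.06),('mouldR',(303,221),.06),('end',(252,221),.06),('bedL',(198,171),.03),('bedR',(304,171),.03),('hole',(253,251),.06)]:
    print(nm,(E@(ray(uv,f,z)[:2]-C0)*1000).round(1))
```

```text
mouldL [-137.3  -39.2]
mouldR [-136.9   45.4]
end [-137.1    3.1]
bedL [-172.7  -44.7]
bedR [-172.2   49.6]
hole [-109.4    3.8]
```

Emit:
drive_tool:
  steps: [0,0,0.03,0,0,0,0,0,0,0.03,0,0,0,0,0,0,0.03,0,0,0,0,0,0,0.02,0,0,0,0,0,0,0.01,0,0,0,0,0,0,0.005,0,0,0,0,0,0,0,0,0,0,0,0,0,0,0,0,0,0]

```text
clock: 2.5
eef_pos: [0.5137, 0.1611, 0.1052]
tool_rot: [0.951, 0.308, 0.001, -0.0]
ft_force: [-0.2, 0.6, 0.5]
grip_width: 0.0429
```

```bash
python3 -c "
from h import *
delta([*cl(-.165),.102],35.8)
snap('wrist','2')
"
```

```text
t 2.5 pos [0.5137 0.1611 0.1052] toolx yaw 35.88 z [ 0.002  0.001 -1.   ] j [ 0.304  0.482 -0.199  0.887  0.     1.248] w 0.0429
F [-0.21  0.58  0.47] T [0.003 0.003 0.026]
shift tool axes mm [-3.5  0.9  3.2]
turn tool deg [ 0.04 -0.12  0.08]
```

View pics/wrist2.png

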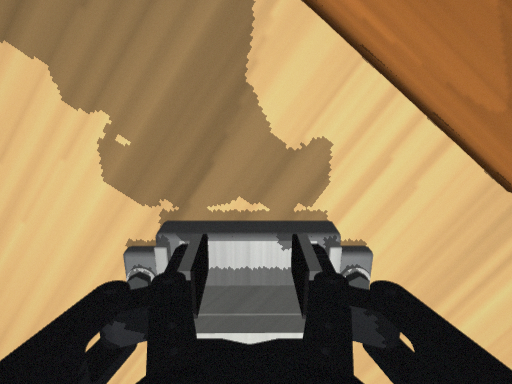

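Fingers sit between the strips (bed cols 158–340, fingers centred at 250), facing the mould's end face. I push along tool +y.

Emit:
drive_tool:
  steps: [0,0.008,0.003,0,0,0,0,0,0.008,0,0,0,0,0,0,0.008,0,0,0,0,0,0,0.008,0,0,0,0,0,0,0.008,0,0,0,0,0,0,0.008,0,0,0,0,0,0,0.006,0,0,0,0,0]

```text
clock: 3.13
eef_pos: [0.5447, 0.1172, 0.1018]
tool_rot: [0.951, 0.308, 0.0, -0.002]
ft_force: [-5.1, 6.7, 4.4]
grip_width: 0.0429
```

Emit:
drive_tool:
  steps: [0,0.005,0,0,0,0,0,0,0.004,0,0,0,0,0,0,0.003,0,0,0,0,0,0,0,0,0,0,0,0]

```text
clock: 3.47
eef_pos: [0.5519, 0.1072, 0.1018]
tool_rot: [0.952, 0.308, 0.0, -0.002]
ft_force: [-3.8, 4.0, 3.9]
grip_width: 0.0424
```

```bash
python3 -c "
from h import *
delta([*cl(-.091),.102],35.8)
"
```

```text
t 3.4667 pos [0.5519 0.1072 0.1018] toolx yaw 35.83 z [-0.     0.004 -1.   ] j [ 0.19   0.526 -0.132  0.912  0.004  1.136] w 0.0424
F [-3.84  3.95  3.85] T [0.899 0.546 0.043]
shift tool axes mm [-2.9  8.9 -0.2]
turn tool deg [-0.19 -0.1   0.03]
```

Emit:
drive_tool:
  steps: [0,0.003,0,0,0,0,0,0,0.002,0,0,0,0,0,0,0.002,0,0,0,0,0,0,0,0,0,0,0,0]

```text
clock: 3.8
eef_pos: [0.5557, 0.1019, 0.1018]
tool_rot: [0.951, 0.308, 0.0, -0.002]
ft_force: [-4.1, 4.8, 4.3]
grip_width: 0.0427
```

Emit:
drive_tool:
  steps: [0,0.001,0,0,0,0,0,0,0.001,0,0,0,0,0,0,0,0,0,0,0,0]

```text
clock: 4.05
eef_pos: [0.5566, 0.1006, 0.1018]
tool_rot: [0.951, 0.308, 0.0, -0.002]
ft_force: [-5.6, 6.4, 4.2]
grip_width: 0.0429
```

Emit:
drive_tool:
  steps: [0,0.001,0,0,0,0,0,0,0.001,0,0,0,0,0,0,0.001,0,0,0,0,0,0,0,0,0,0,0,0]

```text
clock: 4.38
eef_pos: [0.5578, 0.0989, 0.1018]
tool_rot: [0.951, 0.308, -0.0, -0.003]
ft_force: [-5.8, 9.4, 5.3]
grip_width: 0.0425
```

```bash
python3 -c "
from h import *
delta([*cl(-.091),.102],35.8)
"
```

```text
t 4.3833 pos [0.5578 0.0989 0.1018] toolx yaw 35.9 z [-0.003  0.006 -1.   ] j [ 0.173  0.534 -0.118  0.92   0.007  1.117] w 0.0425
F [-5.79  9.36  5.27] T [ 1.602  1.172 -0.017]
shift tool axes mm [-2.8 -1.3 -0.2]
turn tool deg [-0.38 -0.1   0.1 ]
```

Emit:
drive_tool:
  steps: [0,0.002,0,0,0,0,0,0,0.002,0,0,0,0,0,0,0,0,0,0,0,0,0,0,0,0,0,0,0]

```text
clock: 4.72
eef_pos: [0.5581, 0.0985, 0.1019]
tool_rot: [0.951, 0.309, -0.001, -0.007]
ft_force: [-11.5, 17.5, 10.2]
grip_width: 0.0425
```

```bash
python3 -c "
from h import *
delta([*cl(-.091),.102],35.8)
snap('side','3')
s=cv2.imread('pics/side3.png')[120:260,170:340];cv2.imwrite('pics/side3c.png',cv2.resize(s,None,fx=4,fy=4,interpolation=cv2.INTER_CUBIC))
"
```

```text
t 4.7167 pos [0.5581 0.0985 0.1019] toolx yaw 36.02 z [-0.007  0.013 -1.   ] j [ 0.169  0.536 -0.114  0.925  0.014  1.111] w 0.0425
F [-11.54  17.51  10.17] T [ 3.207  2.275 -0.198]
shift tool axes mm [-2.8 -1.8 -0.1]
turn tool deg [-0.82 -0.1   0.22]
```

View pics/side3c.png

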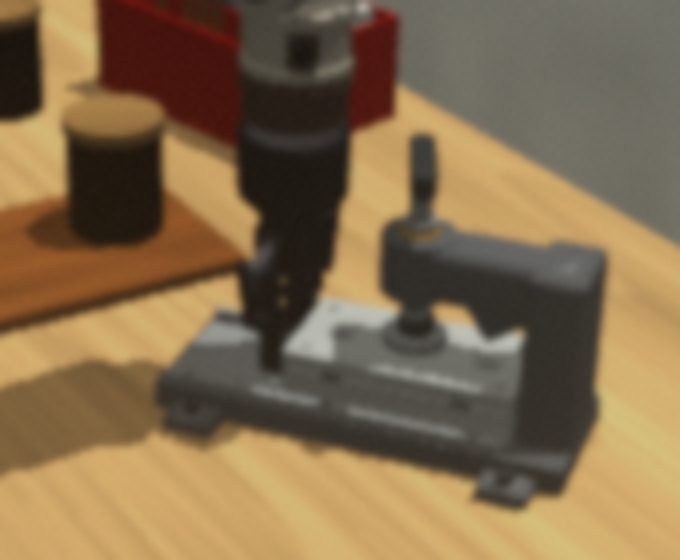

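The mould is home: 21 N with no further travel, and the mould's far end meets the column at crop px (520,400). I back off, rise, and turn for the handle.

Emit:
drive_tool:
  steps: [0,-0.008,0,0,0,0,0,0,-0.015,0,0,0,0,0,0,-0.015,-0.005,0,0,0,0,0,0,-0.04,0,0,0,0,0,0,-0.04,0,0,0,-1,0,0,-0.04,0,0,0,-1,0,0,-0.04,0,0,0,-1,0,0,-0.04,0,0,0,-1]

```text
clock: 5.43
eef_pos: [0.538, 0.1248, 0.3083]
tool_rot: [0.952, 0.308, 0.0, 0.0]
ft_force: [1.4, 0.6, -1.2]
grip_width: 0.0851
```

Emit:
drive_tool:
  steps: [0,0,0,0,0,-7,-1,0,0,0,0,0,-7,-1,0,0,0,0,0,-7,-1,0,0,0,0,0,-7,-1,0,0,0,0,0,-7,-1,0,0,0,0,0,-7,-1,0,0,0,0,0,-7,-1,0,0,0,0,0,-7,-1]

```text
clock: 6.1
eef_pos: [0.5384, 0.1248, 0.3062]
tool_rot: [0.694, 0.72, -0.0, 0.0]
ft_force: [0.6, 0.2, -0.1]
grip_width: 0.0852
```

Emit:
drive_tool:
  steps: [0,0,0,0,0,-7,-1,0,0,0,0,0,-7,-1,0,0,0,0,0,-7,-1,0,0,0,0,0,-7,-1,0,0,0,0,0,-7,-1,0,0,0,0,0,-7,-1,0,0,0,0,0,-7,-1,0,0,0,0,0,-5,-1]

```text
clock: 6.77
eef_pos: [0.5384, 0.1248, 0.3062]
tool_rot: [0.291, 0.957, -0.0, 0.0]
ft_force: [-0.5, -0.1, -0.0]
grip_width: 0.0853
```

```bash
python3 -c "
from h import *
delta([*C0,.31],145.4)
"
```

```text
t 6.7667 pos [0.5384 0.1248 0.3062] toolx yaw 146.13 z [ 0. -0. -1.] j [ 0.228  0.345  0.154  1.38  -0.    -0.752] w 0.0853
F [-0.51 -0.06 -0.05] T [-0.048  0.014 -0.026]
shift tool axes mm [-113.7  -44.5   -3.7]
turn tool deg [-0.01  0.02  0.73]
```

Emit:
drive_tool:
  steps: [-0.028,-0.011,-0.004,0,0,0.7,-1,-0.028,-0.011,0,0,0,0,-1,-0.028,-0.011,0,0,0,0,-1,-0.028,-0.011,0,0,0,0,-1,0,0,0,0,0,0,-1,0,0,0,0,0,0,-1]

```text
clock: 7.27
eef_pos: [0.6061, 0.0236, 0.3096]
tool_rot: [0.301, 0.954, -0.0, -0.0]
ft_force: [0.0, -0.0, 0.1]
grip_width: 0.0852
```

```bash
python3 -c "
from h import *
delta([*C0,.31],145.4)
snap('wrist','4'); snap('top','4'); snap('side','4')
s=cv2.imread('pics/side4.png')[120:260,170:340];cv2.imwrite('pics/side4c.png',cv2.resize(s,None,fx=4,fy=4,interpolation=cv2.INTER_CUBIC))
"
```

```text
t 7.2667 pos [0.6061 0.0236 0.3096] toolx yaw 144.96 z [-0.001  0.    -1.   ] j [ 0.039  0.457  0.33   1.445  0.    -0.92 ] w 0.0852
F [ 0.03 -0.    0.06] T [ 0.011 -0.034 -0.027]
shift tool axes mm [-1.1  1.9 -0.4]
turn tool deg [-0.02 -0.03 -0.44]
```

View pics/wrist4.png

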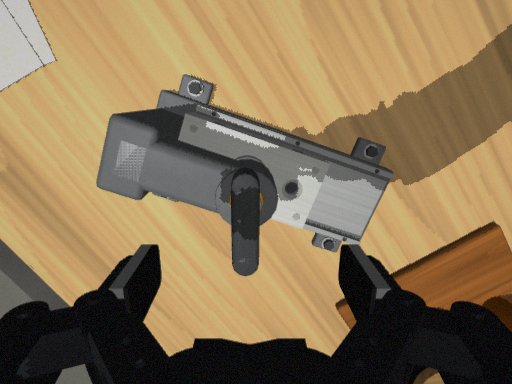

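View pics/side4c.png

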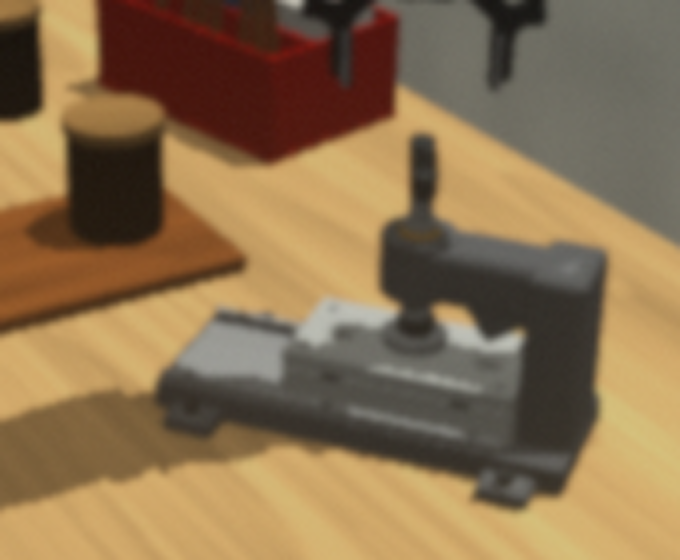

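Wrist view: the handle bar spans rows 168–275 at col ≈245, parallel to the jaws' centre plane. The fingers are centred at col 250. I now compute the residual offset.

Run:
```python
from h import *
for n in ('wrist','top'):
    f=np.load(n+'4.npz');P=cloud(f['d'],f);z=P[...,2]
    M=((z>.178)&(z<.215)&(np.hypot(P[...,0]-.608,P[...,1]-.0245)<.06)).astype(np.uint8)
    s=P[M>0]; print(n,len(s),'ztop',np.percentile(s[:,2],[10,50,80,95]).round(4)); 
    if len(s)<30: continue
    r=cv2.minAreaRect((s[:,:2]*1000).astype(np.float32)); print(np.round(r[0],1),np.round(r[1],1),round(r[2],1))
    print(s[:,:2].mean(0).round(4))
    if n=='wrist':
        ys,xs=np.nonzero(M); print(xs.min(),xs.max(),ys.min(),ys.max())
        for row in range(180,275,15):
            k=xs[ys==row]; print(row,k.min(),k.max())
    zz=z[(z>.050)&(z<.07)&(np.hypot(P[...,0]-.56,P[...,1]-.09)<.04)]; print('mould top z',np.median(zz),len(zz))
```

```text
wrist 2846 ztop [0.1998 0.2014 0.202  0.2025]
[610.2  25. ] [70.7 18. ] 54.8
[0.6082 0.0223]
231 259 167 275
180 232 258
195 231 259
210 231 259
225 231 258
240 232 258
255 232 258
270 235 255
mould top z 0.05991149071692088 1763Traceback (most recent call last):
  File "<stdin>", line 5, in <module>
    return _quantile_unchecked(
        a, q, axis, out, overwrite_input, method, keepdims, weights)
    return _ureduce(a,
                    func=_quantile_ureduce_func,
    ...<5 lines>...
                    overwrite_input=overwrite_input,
                    method=method)
    r = func(a, **kwargs)
    result = _quantile(arr,
                       quantiles=q,
    ...<2 lines>...
                       out=out,
                       weights=wgt)
    slices_having_nans = np.isnan(arr[-1, ...])
                                  ~~~^^^^^^^^^
IndexError: index -1 is out of bounds for axis 0 with size 0
```

```bash
python3 -c "
from h import *
delta([.6095,.0248,.249],144.8)
"
```

```text
t 7.4167 pos [0.6053 0.0256 0.3101] toolx yaw 145.18 z [-0.  0. -1.] j [ 0.042  0.455  0.328  1.445  0.    -0.921] w 0.0849
F [-0.36  0.02  0.12] T [0.01  0.085 0.04 ]
shift tool axes mm [-4.   1.7 61.1]
turn tool deg [-0.   -0.03  0.38]
```

Emit:
drive_tool:
  steps: [-0.0036,0.0017,0.015,0,0,0.3,-1,0,0,0.02,0,0,0,-1,0,0,0.016,0,0,0,-1,0,0,0.01,0,0,0,-1,0,0,0,0,0,0,-1,0,0,0,0,0,0,-1]

```text
clock: 7.92
eef_pos: [0.6093, 0.0249, 0.249]
tool_rot: [0.302, 0.953, -0.0, -0.0]
ft_force: [-0.3, -0.8, 0.3]
grip_width: 0.0856
```

```bash
python3 -c "
from h import *
delta([.6095,.0248,.249],144.8)
snap('wrist','5');
delta([.6095,.0248,.249],144.8)
"
```

```text
t 7.9167 pos [0.6093 0.0249 0.249 ] toolx yaw 144.9 z [-0.001 -0.    -1.   ] j [ 0.041  0.486  0.219  1.305  0.    -0.917] w 0.0856
F [-0.35 -0.76  0.27] T [ 0.036 -0.004  0.002]
shift tool axes mm [-0.2  0.  -0. ]
turn tool deg [-0.03 -0.04  0.1 ]
t 7.9667 pos [0.6099 0.0247 0.2499] toolx yaw 144.88 z [ 0.001  0.    -1.   ] j [ 0.041  0.486  0.221  1.305  0.    -0.917] w 0.0854
F [ 0.69 -0.4   0.94] T [0.019 0.02  0.053]
shift tool axes mm [ 0.4 -0.2  0.9]
turn tool deg [0.04 0.05 0.08]
```

View pics/wrist5.png

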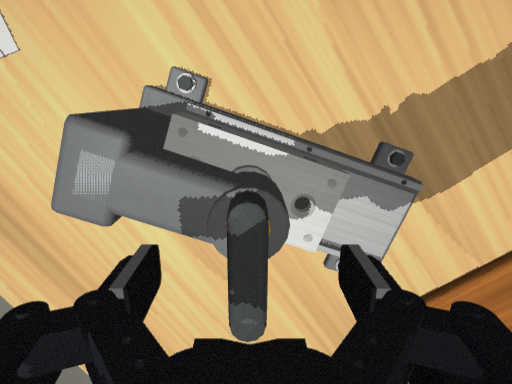

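The bar is centred between the fingers (bar col 248, fingers at 250). Closing.

Emit:
drive_tool:
  steps: [0,0,0,0,0,0,1,0,0,0,0,0,0,1,0,0,0,0,0,0,1,0,0,0,0,0,0,1,0,0,0,0,0,0,1,0,0,0,0,0,0,1,0,0,0,0,0,0,1,0,0,0,0,0,0,1]

```text
clock: 8.63
eef_pos: [0.6099, 0.0241, 0.2493]
tool_rot: [0.302, 0.953, 0.0, 0.0]
ft_force: [-0.3, -0.2, 2.6]
grip_width: 0.0175
```

```bash
python3 -c "
from h import *
delta([.6095,.0248,.249],144.8)
"
```

```text
t 8.6333 pos [0.6099 0.0241 0.2493] toolx yaw 144.83 z [ 0.  0. -1.] j [ 0.039  0.486  0.22   1.304 -0.    -0.917] w 0.0175
F [-0.31 -0.21  2.58] T [-0.019  0.187  0.016]
shift tool axes mm [0.7 0.4 0.3]
turn tool deg [0.02 0.02 0.03]
```

Emit:
drive_tool:
  steps: [0,0,0.00016,0,0,5,1,0,0,0.00016,0,0,5,1,0,0,0.00016,0,0,5,1,0,0,0.00016,0,0,5,1,0,0,0.00016,0,0,5,1,0,0,0.00016,0,0,5,1,0,0,0.00016,0,0,5,1,0,0,0.00016,0,0,5,1]

```text
clock: 9.3
eef_pos: [0.6093, 0.0249, 0.248]
tool_rot: [0.611, 0.792, 0.0, -0.001]
ft_force: [-3.3, 2.5, 3.5]
grip_width: 0.0169
```

```bash
cat > s.py <<'E'
from h import *
o=bot.get_obs();A=Ro.from_quat(o['tool_rot']).as_matrix();y=np.degrees(np.arctan2(A[1,0],A[0,0]))
print('t',round(o['clock'],3),'pos',np.round(o['eef_pos'],4),'yaw',y.round(2),'turned',((144.83-y)%360).round(1),'j6',round(o['joint_pos'][5],3),'v6',round(o['joint_vel'][5],3),'F',np.round(o['ft_force'],2),'T',np.round(o['ft_torque'],3),'tau6',round(o['tau'][5],3),'tilt',A[:2,2].round(4),'w',round(o['grip_width'],4))
E
python3 s.py
```

```text
t 9.3 pos [0.6093 0.0249 0.248 ] yaw 104.68 turned 40.1 j6 -0.216 v6 1.036 F [-3.34  2.46  3.46] T [0.443 0.459 0.376] tau6 -0.507 tilt [-0.0008  0.0015] w 0.0169
```

Emit:
drive_tool:
  steps: [0,0,0.00013,0,0,4,1,0,0,0.00013,0,0,4,1,0,0,0.00013,0,0,4,1]

```text
clock: 9.55
eef_pos: [0.6092, 0.0252, 0.2476]
tool_rot: [0.69, 0.724, 0.0, -0.001]
ft_force: [-2.6, 4.3, 2.8]
grip_width: 0.0171
```

```bash
python3 s.py
```

```text
t 9.55 pos [0.6092 0.0252 0.2476] yaw 92.75 turned 52.1 j6 -0.007 v6 0.828 F [-2.64  4.32  2.77] T [0.588 0.49  0.377] tau6 -0.335 tilt [-0.001   0.0021] w 0.0171
```

Emit:
drive_tool:
  steps: [0,0,0.00013,0,0,4,1,0,0,0.00013,0,0,4,1,0,0,0.00013,0,0,4,1]

```text
clock: 9.8
eef_pos: [0.6092, 0.0256, 0.2472]
tool_rot: [0.762, 0.648, 0.0, -0.001]
ft_force: [-3.0, 4.1, 2.3]
grip_width: 0.017
```

```bash
python3 s.py
```

```text
t 9.8 pos [0.6092 0.0256 0.2472] yaw 80.76 turned 64.1 j6 0.202 v6 0.83 F [-3.    4.07  2.33] T [0.668 0.527 0.324] tau6 -0.335 tilt [-0.001   0.0027] w 0.017
```

Emit:
drive_tool:
  steps: [0,0,0.00013,0,0,4,1,0,0,0.00013,0,0,4,1,0,0,0.00013,0,0,4,1]

```text
clock: 10.05
eef_pos: [0.6093, 0.0259, 0.2468]
tool_rot: [0.825, 0.565, 0.001, -0.002]
ft_force: [-2.8, 5.9, 3.1]
grip_width: 0.0169
```

```bash
python3 s.py
```

```text
t 10.05 pos [0.6093 0.0259 0.2468] yaw 68.78 turned 76.0 j6 0.411 v6 0.828 F [-2.77  5.87  3.1 ] T [0.846 0.499 0.359] tau6 -0.334 tilt [-0.0008  0.0033] w 0.0169
```

Emit:
drive_tool:
  steps: [0,0,0.00013,0,0,4,1,0,0,0.00013,0,0,4,1,0,0,0.00013,0,0,4,1]

```text
clock: 10.3
eef_pos: [0.6095, 0.0261, 0.2464]
tool_rot: [0.88, 0.476, 0.001, -0.002]
ft_force: [-2.3, 5.7, 2.0]
grip_width: 0.0174
```

```bash
python3 s.py
```

```text
t 10.3 pos [0.6095 0.0261 0.2464] yaw 56.79 turned 88.0 j6 0.621 v6 0.83 F [-2.27  5.73  1.96] T [0.965 0.349 0.355] tau6 -0.334 tilt [-0.0004  0.0039] w 0.0174
```

Emit:
drive_tool:
  steps: [0,0,0.00013,0,0,4,1,0,0,0.00013,0,0,4,1,0,0,0.00013,0,0,4,1]

```text
clock: 10.55
eef_pos: [0.6097, 0.0264, 0.246]
tool_rot: [0.925, 0.381, 0.001, -0.002]
ft_force: [-1.0, 6.4, 2.2]
grip_width: 0.0172
```

```bash
python3 s.py
```

```text
t 10.55 pos [0.6097 0.0264 0.246 ] yaw 44.81 turned 100.0 j6 0.83 v6 0.829 F [-1.01  6.36  2.25] T [1.083 0.207 0.342] tau6 -0.333 tilt [-0.      0.0044] w 0.0172
```

Emit:
drive_tool:
  steps: [0,0,0.00013,0,0,4,1,0,0,0.00013,0,0,4,1,0,0,0.00013,0,0,4,1]

```text
clock: 10.8
eef_pos: [0.6099, 0.0266, 0.2456]
tool_rot: [0.959, 0.282, 0.001, -0.002]
ft_force: [-0.3, 7.6, 1.7]
grip_width: 0.0171
```

```bash
python3 s.py
```

```text
t 10.8 pos [0.6099 0.0266 0.2456] yaw 32.82 turned 112.0 j6 1.04 v6 0.83 F [-0.32  7.57  1.65] T [1.169 0.063 0.381] tau6 -0.332 tilt [0.0005 0.0048] w 0.0171
```

Emit:
drive_tool:
  steps: [0.0002,-0.0003,0.00013,0,0,4,1,0.0002,-0.0003,0.00013,0,0,4,1,0.0002,-0.0003,0.00013,0,0,4,1]

```text
clock: 11.05
eef_pos: [0.6102, 0.0269, 0.2453]
tool_rot: [0.984, 0.18, 0.001, -0.001]
ft_force: [-0.5, 3.9, 1.7]
grip_width: 0.0167
```

```bash
python3 s.py
```

```text
t 11.05 pos [0.6102 0.0269 0.2453] yaw 20.79 turned 124.0 j6 1.251 v6 0.834 F [-0.52  3.86  1.73] T [0.656 0.055 0.459] tau6 -0.245 tilt [0.0011 0.003 ] w 0.0167
```

Emit:
drive_tool:
  steps: [0,-0.0003,0.00013,0,0,4,1,0,-0.0003,0.00013,0,0,4,1,0,-0.0003,0.00013,0,0,4,1]

```text
clock: 11.3
eef_pos: [0.6105, 0.0272, 0.2453]
tool_rot: [0.997, 0.077, 0.001, -0.001]
ft_force: [0.9, 2.3, 3.3]
grip_width: 0.0167
```

```bash
python3 s.py
```

```text
t 11.3 pos [0.6105 0.0272 0.2453] yaw 8.8 turned 136.0 j6 1.461 v6 0.831 F [0.88 2.3  3.27] T [ 0.284 -0.174  0.704] tau6 0.004 tilt [0.0026 0.0016] w 0.0167
```

Torque has risen about 0.34 N m above free running, which is near 178 N. I back off a little and re-approach to settle mid-range.

Emit:
drive_tool:
  steps: [0,0,-0.0001,0,0,-3,1,0,0,-0.00013,0,0,-4,1,0,0,-0.0001,0,0,-3,1]

```text
clock: 11.55
eef_pos: [0.6102, 0.027, 0.2453]
tool_rot: [0.986, 0.165, 0.001, -0.001]
ft_force: [0.6, 2.4, 1.9]
grip_width: 0.0168
```

```bash
python3 s.py
```

```text
t 11.55 pos [0.6102 0.027  0.2453] yaw 19.02 turned 125.8 j6 1.282 v6 -0.604 F [0.62 2.43 1.94] T [ 0.526 -0.102 -0.182] tau6 0.187 tilt [0.0017 0.002 ] w 0.0168
```

Emit:
drive_tool:
  steps: [0,0,0.0001,0,0,2,1,0,0,0.0001,0,0,2,1]

```text
clock: 11.72
eef_pos: [0.6103, 0.0271, 0.2453]
tool_rot: [0.992, 0.129, 0.001, -0.001]
ft_force: [1.3, 2.9, 2.0]
grip_width: 0.0171
```

```bash
python3 s.py
```

```text
t 11.717 pos [0.6103 0.0271 0.2453] yaw 14.88 turned 129.9 j6 1.355 v6 0.418 F [1.27 2.95 1.98] T [ 0.422 -0.093  0.571] tau6 0.183 tilt [0.0021 0.0019] w 0.0171
```

Two readings agree: about 111 N (forward torque 0.571, 0.21 above free) and about 94 N on the reverse. I release and retreat upward.

Emit:
drive_tool:
  steps: [0,0,0,0,0,0,1,0,0,0,0,0,0,1]

```text
clock: 11.88
eef_pos: [0.6103, 0.027, 0.2453]
tool_rot: [0.992, 0.13, 0.001, -0.001]
ft_force: [1.7, 5.1, 4.0]
grip_width: 0.0169
```

```bash
python3 s.py
```

```text
t 11.883 pos [0.6103 0.027  0.2453] yaw 14.94 turned 129.9 j6 1.354 v6 0.003 F [1.73 5.09 3.99] T [ 0.753 -0.177  0.263] tau6 0.287 tilt [0.0021 0.0019] w 0.0169
```

Emit:
drive_tool:
  steps: [0,0,0,0,0,0,-1,0,0,0,0,0,0,-1,0,0,0,0,0,0,-1,0,0,0,0,0,0,-1,0,0,0,0,0,0,-1,0,0,0,0,0,0,-1]

```text
clock: 12.38
eef_pos: [0.6095, 0.0257, 0.2444]
tool_rot: [0.992, 0.129, -0.0, 0.0]
ft_force: [0.3, -0.1, 0.1]
grip_width: 0.085
```

```bash
python3 s.py
```

```text
t 12.383 pos [0.6095 0.0257 0.2444] yaw 14.81 turned 130.0 j6 1.355 v6 0.001 F [ 0.26 -0.08  0.05] T [ 0.017  0.002 -0.009] tau6 0.0 tilt [-0.0006 -0.0003] w 0.085
```

Emit:
drive_tool:
  steps: [0,0,-0.015,0,0,0,-1,0,0,-0.03,0,0,0,-1,0,0,-0.03,0,0,0,-1,0,0,0,0,0,0,-1,0,0,0,0,0,0,-1]

```text
clock: 12.8
eef_pos: [0.6106, 0.0259, 0.3222]
tool_rot: [0.992, 0.129, 0.003, 0.0]
ft_force: [0.1, -0.9, -1.3]
grip_width: 0.0851
```

```bash
python3 s.py
python3 - <<'E'
from h import *
p,d,f=snap('wrist','6'); snap('side','6'); snap('top','6')
P=cloud(d,f);z=P[...,2]
M=((z>.178)&(z<.215)&(np.hypot(P[...,0]-.608,P[...,1]-.0245)<.06)).astype(np.uint8)
s=P[M>0]; r=cv2.minAreaRect((s[:,:2]*1000).astype(np.float32)); print(np.round(r[0],1),np.round(r[1],1),round(r[2],1),np.median(s[:,2]))
s=cv2.imread('pics/side6.png')[120:260,170:340];cv2.imwrite('pics/side6c.png',cv2.resize(s,None,fx=4,fy=4,interpolation=cv2.INTER_CUBIC))
E
```

```text
t 12.8 pos [0.6106 0.0259 0.3222] yaw 14.83 turned 130.0 j6 1.355 v6 -0.0 F [ 0.09 -0.91 -1.26] T [0.014 0.061 0.028] tau6 0.0 tilt [0.0054 0.0001] w 0.0851
[610.5  26.2] [17.7 71.1] 15.1 0.1972498251824702
```

View pics/wrist6.png

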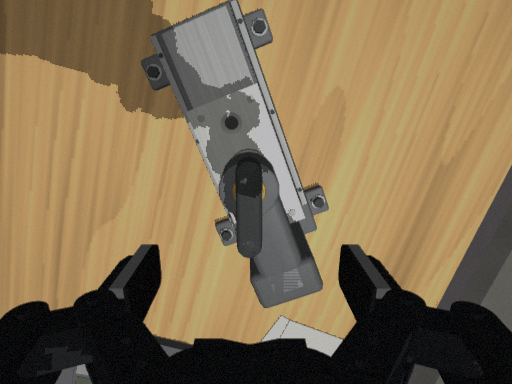

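View pics/side6c.png

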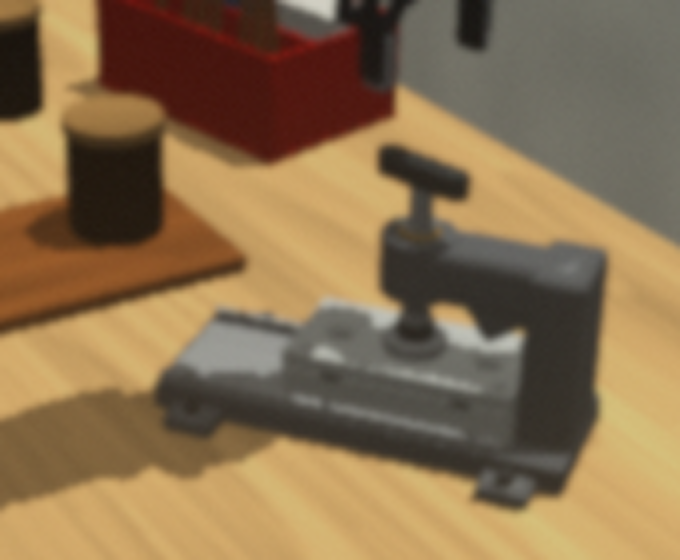

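Wrist view: the bar is at col 248, rows 155–255, still parallel to the open jaws, so it has not moved since release. The handle has sunk 4.3 mm, which fits 130° of turn. The side view shows the foot on the mould (415,340) and the mould against the column (520,400), with the jar and board in place.

```bash
python3 -c "
from workcell import job_done
print(job_done())"
```

```text
the job is handed in; nothing more can be done
None
```

The mould is home against the column and clamped at an estimated 110 N, inside the 50–180 N range. I handed the job in at about 13 s of robot time; no verdict was reported.

- **Mould:** I pushed it about 57 mm with the half-open fingers until the force rose to about 21 N with no further travel. The side view showed its far end on the column.
- **Clamping:** I turned the handle clockwise at about 0.36 N m running free. My last tightening step went further than I meant, to about +0.34 N m, or roughly 178 N. That is at the top of the firm range but below the 230 N limit. I backed off 10° and came forward 4°.
- **Clamp force:** The last forward reading was 0.571 N m, about 111 N. The reading while backing off gave about 94 N, so the two differ by about 17 N; the first was taken 4° further in, and both are in range.
- **Release:** The gripper is open and raised about 78 mm, with force and torque near zero. The bar's measured angle was unchanged after release, and the handle had sunk 4.3 mm, which matches the 130° turned.
- **Other things on the bench:** I kept clear of the jar, dropper and scale. The last side view shows the jar and board in place; I took a last top view but did not use it to measure the dropper or scale.

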